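# Turn the tube rotator's wheel until its vial stands upright

### The arm

A 6-joint arm with a two-finger parallel gripper is mounted at the origin on a cart in front of the work surface, level with it; the furniture and walls round the work are solid. World frame = base frame: x ahead of the robot, y to its left, z up, the work surface at z = 0. Lengths are in m, angles in rad, forces in N, time in s.
With the tool pointing down it reaches from about 0.425 to 0.95 m from the base axis. Payload 14.7 kg.
Tool frame: the origin (TCP) lies on the centre line of the jaws, within the pads' length; the fingertips stand 14 mm ahead of it and the grasp point (between the pads) lies 5 mm behind it; z points along the fingers, x is the direction in which the jaws open and shut, and the axes are right-handed (so a half turn about z gives the same grasp; the last joint's range is limited). The gripper opens to 85 mm and grips with 20 to 120 N. Pads are 22 mm wide; open, the fingers measure 114 mm over their backs; the gripper's body (76 mm by 85 mm) begins 54 mm behind the grasp point. The pads swing forward as they close: fully open they stand 13 mm farther back than shut.
Start: joints at [-1.362, 0.48, 1.596, -0, 1.065, -0.047], TCP at [0.164, -0.629, 0.245] pointing down, gripper open.
Joint ranges: [-2.75, 2.75], [-0.82, 2.05], [0.23, 2.67], [-1.56, 4.7], [0.09, 2.69], [-2.92, 2.92]. Speed limits (rad/s): [1.89, 1.89, 2.39, 3.01, 3.01, 3.01].

### API

Orientations are given as a 3x3 rotation matrix whose columns are the frame's x, y, z axes.
In Python, from station import bot gives the robot as it stands.
- The arm moves only by the tool servo_tool, never from a script. Its argument "increments" is text: rows parted by semicolons, each of 7 numbers parted by spaces: the shift along the tool's x, y, z in m, then the turn, a rotation vector about the tool's x, y, z in rad, then the opening, from -1 (shut) to 1 (fully open). A call has 1 to 20 rows; each row shifts and turns the pose as measured when the row begins, along the tool's axes as they then stand; what a row does not reach is not made up. A row lasts 1/8 s, in which the tool goes at most 62.5 mm and 10.7 degrees, less where a joint would pass 70% of its speed; a pose out of reach is approached as far as the arm can. A call with a gripper value outside its range is refused whole. The fingers move at their own pace and stop on an object; the grip force is fixed at half the most. Time passes only in rows, so rows that do not move let the fingers close. It gives the time, the measured TCP pose, the force and the opening at its end, in the units of the state.
- bot.get_obs(): the state, without advancing time (a new reading comes with each control period).
- bot.snapshot(name): name is "scene" or "top" or "wrist"; returns a dict with "image" (480x640x3 uint8, red, green, blue), "z_map" (480x640 float32, m along the optical axis (not along the pixel's ray), 0 where there is no reading), "fx", "fy", "cx", "cy" (pixels), "distortion" ([k1, k2, p1, p2, k3] as OpenCV has them; the pictures are not rectified), "xyz" and "rotation" of the camera in the world. Camera axes: x right, y down, z forward; pixel columns grow to the right and rows downward; lengths in m; the calibration is good to about 2 mm. A picture is of the moment at which its call begins.
- bot.hand_in(): hands the job in, once; it reports no verdict.
Trained networks look in a picture, given as the dict that the camera call returned (one of the last four; its "shot" number tells which), for a name from the list of things; names that differ only in an ending like _2 or _b are one class to them, and where a whole thing is asked for, a point or a joint stands for the part that bears it (a point fixed in the world has none). Each returns a list of dicts, best first, with "confidence" (0 to 1); they miss things now and then, are a little off and sometimes report something else, mostly with a low value. They report only what shows in the picture. A call takes as long as a camera call.
- bot.look_for(picture, thing): "at" ([x, y, z] in m, in world coordinates, good to about 4 mm: the middle of the surface that is visible of it).
- bot.trace(picture, thing): "region" (480x640 bool, what is visible of it).
- bot.tip_of(picture, thing): "at" ([x, y, z] in m, in world coordinates, good to about 4 mm: a listed point, or the origin of a listed thing).
The state is a dict: "t": time; "joints": joint angles; "joint_velocities": joint speeds; "tau": joint torques, N m; "ee_pos": TCP position; "tcp_rot": TCP orientation; "contact_force": force on the tool from outside, world axes, zero at the start; "torque": the same for the moment, N m; "gripper_width": finger opening in m.
Only numpy, scipy, OpenCV 4.12 (cv2) and the standard library are available. Lean on these libraries where they do the work, as an engineer would, in place of code of your own. Each camera call takes 0.05 s, during which the arm holds its last target. There are 200 camera calls.

### The job

The tube rotator has stopped with its vial away from the top, and the vial has to stand upright before it can be opened. With the fingertips, push one bare spoke of the wheel after another until the vial that the wheel carries points straight up, cap on top, then draw the hand away. Do not touch that vial, lift, tip or shove the rotator, or disturb the other things on the worktop.

Things in the scene. Friction and masses are not known exactly. Their poses are not given: they have to be found in the camera images.
- rotator: tube rotator: a 3 kg stand, loose on the worktop on rubber feet. Base 170 x 100 mm, 36 mm high; on it an upright housing 80 mm wide, top at z = 220 mm, front face at x = -15 mm of this frame. Origin: centre of the underside; -x is its front (wheel side, towards the robot), +y the robot's left, z up.
- hub (a point): wheel centre on its level axle, at (-50, 0, 190) mm of the stand's frame. The wheel stands upright in the stand's y-z plane: a disc 100 mm across, 18 mm thick, with six places 60 degrees apart: the held vial in its cup, and five bare spokes. No rim: the gaps are open outwards. Site axes turn with the wheel, z towards the held vial.
- spoke_1_end (a point): free end of spoke 1, at radius 115 mm. The five spokes are straight round steel rods 10 mm thick, radial, from the disc (16 mm collar up to radius 64 mm) to a rounded end at radius 115 mm. Spoke k (1 to 5) lies k x 60 degrees clockwise, seen from the robot, from the held vial.
- wheel (a joint): turn of the wheel, rad: 0 or any whole turn = held vial straight up; grows as the wheel turns clockwise seen from the robot, so the vial points along (0, -sin, cos) of the stand's frame. Turns either way, without stops. Friction of 0.12 N m holds it wherever it is left: 1 to 2 N on a spoke's outer part turns it, and it does not coast.
- held_vial: amber screw vial with black cap, 25 mm across, 50 mm long, fixed in the wheel's grey cup (33 mm across, radius 54 to 76 mm) in place of a sixth spoke, cap outwards. Origin: centre of its foot, at radius 58 mm from the axle; its z axis points along it to the cap, which ends at radius 108 mm. Turns with the wheel.
- vial_a: small amber screw vial, 25 mm across, 50 mm tall, standing loose on the worktop; a bystander. Origin: centre of the underside.
- vial_b: small amber screw vial, 25 mm across, 50 mm tall, standing loose on the worktop; a bystander. Origin: centre of the underside.
- bottle_small: screw-cap bottle, 45 mm across, 93 mm tall, standing loose on the worktop; a bystander. Origin: centre of the underside.
- bottle_tall: screw-cap bottle, 56 mm across, 106 mm tall, standing loose on the worktop; a bystander. Origin: centre of the underside.
- beaker: empty glass beaker, 56 mm across, 68 mm tall, standing loose on the worktop; a bystander. Origin: centre of the underside.
- tape_roll: roll of tape lying flat, 96 mm across, 25 mm high; a bystander. Origin: centre of the underside.

How it is judged:
At the end, for the whole second after the job is handed in: The held vial points up within 0.12 rad (7 degrees) of vertical and the wheel is at rest; the rotator stands level within 20 mm of where it stood, and every bystander within 20 mm of where it stood (angle between held_vial's own z axis and vertical below 0.12 rad and velocity of joint wheel between -0.05 and 0.05 rad/s and angle between rotator's own z axis and vertical below 0.03 rad and distance of rotator from where it was at the start of the episode below 0.02 m and linear speed of rotator below 0.02 m/s and not (distance of vial_a from where it was at the start of the episode above 0.02 m) and not (distance of vial_b from where it was at the start of the episode above 0.02 m) and not (distance of bottle_small from where it was at the start of the episode above 0.02 m) and not (distance of bottle_tall from where it was at the start of the episode above 0.02 m) and not (distance of beaker from where it was at the start of the episode above 0.02 m) and not (distance of tape_roll from where it was at the start of the episode above 0.02 m)); the robot touches nothing.
It fails at once if a finger or the arm touches the held vial (contact force between any of the fingers, the arm and held_vial above 0.5 N).
It fails at once if the rotator is shoved by more than 20 mm or lifted off the worktop (distance of rotator from where it was at the start of the episode above 0.02 m or height (world z) of rotator above 0.008 m).
It fails at once if the rotator is tipped (angle between rotator's own z axis and vertical above 0.1 rad).
It fails at once if a bystander is displaced by more than 20 mm (distance of any of vial_a, vial_b, bottle_small, bottle_tall, beaker, tape_roll from where it was at the start of the episode above 0.02 m).
It also fails if it takes over 61 s, if anything falls off the work surface, if the arm or the gripper's body presses on something with over 40 N, if the wrist force passes 120 N, or if a joint passes its speed limit or range.

## Working session

There is one attempt and no reset: what is moved stays moved. The work goes in short steps, Python scripts to look and compute and a tool call to move; the robot and the scene stay as the last step left them, time stands still between calls to the robot, and variables do not carry over. Pictures are saved under pics/ and viewed, about 8 in all and at most 12, crops included, and the job is handed in when it is done.

Besides the shell and the picture viewer there is one more tool, called after ">>>" by a JSON object that holds its "fn" and its "kwargs", one argument or row to a line. servo_tool: Moves the arm, as the interface text tells. Its arguments: {"type":"object","properties":{"increments":{"type":"string"}},"required":["increments"]}

```bash
mkdir -p pics; cat > h.py <<'E'
import numpy as np, cv2
from station import bot
def save(p,n): cv2.imwrite('pics/'+n,cv2.cvtColor(p['image'],cv2.COLOR_RGB2BGR))
def proj(p,X):
    R=np.array(p['rotation']);c=(np.atleast_2d(X)-np.array(p['xyz']))@R
    K=np.array([[p['fx'],0,p['cx']],[0,p['fy'],p['cy']],[0,0,1]])
    return cv2.projectPoints(c.reshape(-1,1,3),np.zeros(3),np.zeros(3),K,np.array(p['distortion']))[0].reshape(-1,2)
E
python3 - <<'E'
from h import *
np.set_printoptions(precision=4,suppress=True)
o=bot.get_obs();print(o['t'],o['ee_pos'],o['tcp_rot'],o['gripper_width'])
for c in ['scene','top']:
    p=bot.snapshot(c);save(p,c+'1.png');print(c,p['xyz'],np.array(p['rotation']).tolist())
    for n in ['rotator','hub','spoke_1_end','held_vial','vial_a','bottle_small','bottle_tall','beaker','tape_roll']:
        print(n,[(np.round(d['at'],3).tolist(),round(d['confidence'],2)) for d in bot.tip_of(p,n)][:3])
E
```

```text
0.0 [ 0.1644 -0.6284  0.2447] [[ 0.253  -0.9675 -0.0002]
 [-0.9675 -0.253   0.0012]
 [-0.0013 -0.0001 -1.    ]] 0.08555156324657921
scene [-0.3981  0.8458  0.7117] [[-0.6388147723076122, -0.35123034217839755, 0.6845092646668995], [-0.7691202758932812, 0.2693071762175738, -0.5795926552739947], [0.0192272694737606, -0.8967223046021342, -0.4421757801345761]]
rotator [([0.527, 0.328, 0.006], 0.79)]
hub []
spoke_1_end [([0.46, 0.399, 0.269], 0.78)]
held_vial [([0.468, 0.37, 0.172], 0.7)]
vial_a [([0.331, 0.257, -0.002], 0.8), ([0.329, 0.304, -0.002], 0.78)]
bottle_small [([0.337, 0.35, -0.001], 0.94), ([0.481, 0.317, 0.188], 0.67)]
bottle_tall [([0.395, -0.094, -0.0], 0.82)]
beaker [([0.478, -0.072, 0.002], 0.64)]
tape_roll [([0.574, -0.073, 0.002], 0.76)]
top [0.3399 0.1252 1.1797] [[-0.011256199257080116, -0.9943137386003718, 0.10589375434290942], [-0.9998842274442225, 0.012276661000442952, 0.008989733196854522], [-0.01023863694811638, -0.10578030452419651, -0.994336812900042]]
rotator [([0.529, 0.326, 0.001], 0.97), ([0.33, 0.251, -0.001], 0.7)]
hub [([0.48, 0.314, 0.189], 0.81), ([0.476, -0.071, 0.004], 0.58)]
spoke_1_end [([0.459, 0.404, 0.262], 0.58)]
held_vial [([0.472, 0.374, 0.17], 0.63)]
vial_a [([0.33, 0.305, -0.004], 0.62), ([0.335, 0.255, 0.002], 0.54)]
bottle_small []
bottle_tall [([0.394, -0.094, -0.0], 0.59)]
beaker [([0.478, -0.074, 0.004], 0.63), ([0.479, 0.316, 0.191], 0.46)]
tape_roll []
```

View pics/scene1.png

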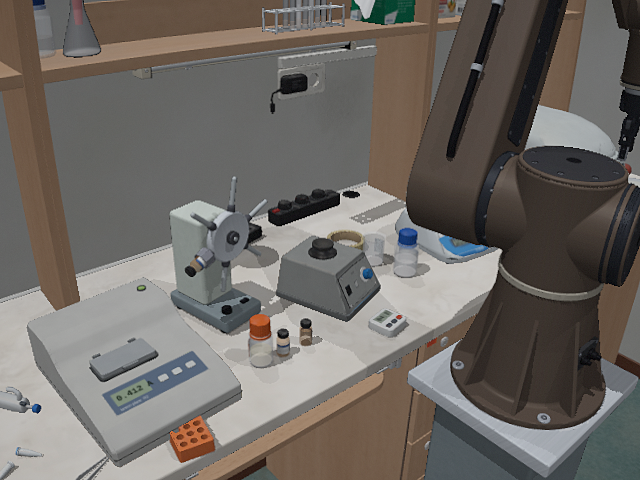

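View pics/top1.png

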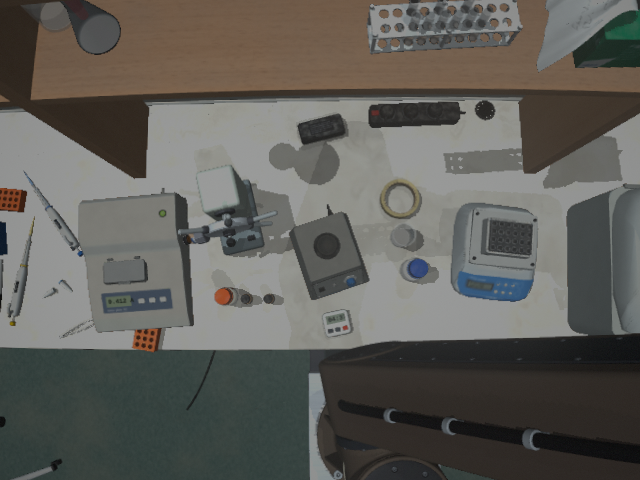

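The vial points left and a little down, at about −108°. Spoke 1 is at −48°, spoke 2 is about 12° right of the top, and the stand's yaw is about 14°. I'll push spoke 2 clockwise, from 12° to 120°, with shut fingers in the gap between spokes 1 and 2, where the vial isn't. First I'll move near it.

>>> {"fn": "servo_tool", "kwargs": {
  "increments": "-0.017 -0.048 -0.02 0 0 0 -1; -0.017 -0.048 -0.02 0 0 0 -1; -0.017 -0.048 -0.02 0 0 0 -1; -0.017 -0.048 -0.02 0 0 0 -1; -0.017 -0.048 -0.02 0 0 0 -1; -0.017 -0.048 -0.02 0 0 0 -1; -0.017 -0.048 -0.02 0 0 0 -1; -0.017 -0.048 -0.02 0 0 0 -1; -0.05 -0.009 0 0 0 0 -1; -0.05 -0.009 0 0 0 0 -1; -0.05 -0.009 0 0 0 0 -1; -0.05 -0.009 0 0 0 0 -1; -0.05 -0.009 0 0 0 0 -1; -0.05 -0.009 0 0 0 0 -1"
}}

```text
t: 2.75
ee_pos: [0.4887, -0.0827, 0.41]
tcp_rot: [[0.248, -0.969, 0.004], [-0.969, -0.248, -0.0], [0.001, -0.003, -1.0]]
contact_force: [0.3, 0.1, -0.5]
gripper_width: 0.0001
```

```bash
cat >> h.py <<'E'
np.set_printoptions(precision=4,suppress=True)
def wheel(p,hub,yaw):
    "wheel angle from the networks' points"
    ys=np.array([-np.sin(yaw),np.cos(yaw),0]);out={}
    for n in ['hub','spoke_1_end','held_vial','rotator']:
        for d in bot.tip_of(p,n)[:1]:
            v=np.array(d['at'])-hub; out[n]=(np.round(d['at'],3).tolist(),round(d['confidence'],2),round(float(np.degrees(np.arctan2(-v@ys,v[2]))),1),round(float(np.hypot(v@ys,v[2])),3))
    return out
def state():
    o=bot.get_obs();print(o['t'],o['ee_pos'],o['contact_force'],o['gripper_width']);print(np.array(o['tcp_rot']));return o
E
python3 - <<'E'
from h import *
state()
for c in ['top','scene']:
    p=bot.snapshot(c)
    for k,v in wheel(p,np.array([.48,.315,.19]),.24).items(): print(k,v)
    R=np.array(p['rotation']);z=p['z_map'];vv,uu=np.mgrid[0:480,0:640]
    K=np.array([[p['fx'],0,p['cx']],[0,p['fy'],p['cy']],[0,0,1]])
    n=cv2.undistortPoints(np.stack([uu,vv],-1).reshape(-1,1,2).astype(float),K,np.array(p['distortion'])).reshape(480,640,2)
    W=np.concatenate([n*z[...,None],z[...,None]],-1)@R.T+np.array(p['xyz'])
    m=bot.trace(p,'rotator')
    if m:
        P=W[m[0]['region']&(z>0)]
        top=P[(P[:,2]>.214)&(P[:,2]<.226)]; print('housing top centroid',top.mean(0) if len(top) else None,len(top))
        if c=='top' and len(top): print(cv2.minAreaRect((top[:,:2]*1000).astype(np.float32)))
        b=P[(P[:,2]>.025)&(P[:,2]<.045)]; print('base',cv2.minAreaRect((b[:,:2]*1000).astype(np.float32)))
    s=W[(z>0)&(W[...,0]>.35)&(W[...,0]<.6)&(W[...,1]>.0)&(W[...,1]<.2)&(W[...,2]<.2)]; print('stirrer zmax',np.percentile(s[:,2],99), s[s[:,2]>.04].min(0),s[s[:,2]>.04].max(0))
E
```

```text
2.75 [ 0.4887 -0.0827  0.41  ] [ 0.253   0.0943 -0.5407] 0.00012076381993844414
[[ 0.2479 -0.9688  0.0036]
 [-0.9688 -0.2479 -0.0004]
 [ 0.0013 -0.0034 -1.    ]]
hub ([0.479, 0.316, 0.192], 0.65, -27.0, 0.002)
spoke_1_end ([0.46, 0.402, 0.262], 0.96, -51.1, 0.114)
held_vial ([0.471, 0.372, 0.17], 0.58, -108.9, 0.061)
rotator ([0.47, 0.375, 0.173], 0.41, -105.6, 0.063)
housing top centroid [0.5502 0.3284 0.2197] 1694
((543.4866943359375, 300.9234619140625), (131.80926513671875, 146.7917938232422), 12.4046630859375)
base ((502.3291015625, 327.7101135253906), (150.31187438964844, 202.37242126464844), 43.69150924682617)
stirrer zmax 0.12336018987746365 [0.3504 0.0161 0.04  ] [0.5542 0.1957 0.1285]
spoke_1_end ([0.459, 0.4, 0.269], 0.62, -47.9, 0.118)
held_vial ([0.468, 0.374, 0.176], 0.81, -103.6, 0.062)
rotator ([0.53, 0.331, 0.002], 0.97, -178.9, 0.188)
housing top centroid [0.5343 0.3296 0.2184] 938
base ((675.009521484375, 253.94119262695312), (203.7491455078125, 520.8565673828125), 58.18072509765625)
stirrer zmax 0.11926923360935063 [0.35   0.0198 0.04  ] [0.5232 0.1987 0.1241]
```

>>> {"fn": "servo_tool", "kwargs": {
  "increments": "-0.046 -0.01 0 0 0 0 -1; -0.046 -0.01 0 0 0 0 -1; -0.046 -0.01 0 0 0 0 -1; -0.046 -0.01 0 0 0 0 -1; -0.046 -0.01 0 0 0 0 -1; -0.046 -0.01 0 0 0 0 -1; -0.046 -0.01 0 0 0 0 -1; -0.046 -0.01 0 0 0 0 -1; -0.046 -0.01 0 0 0 0 -1; 0 0 0 0.144 0 0 -1; 0 0 0 0.144 0 0 -1; 0 0 0 0.144 0 0 -1; 0 0 0 0.144 0 0 -1; 0 0 0 0.144 0 0 -1; 0 0 0 0 0 0 -1"
}}

```text
t: 5.22
ee_pos: [0.4796, 0.3474, 0.4065]
tcp_rot: [[0.235, -0.734, 0.637], [-0.972, -0.181, 0.151], [0.005, -0.654, -0.756]]
contact_force: [-0.2, 0.5, -0.7]
gripper_width: 0.0
```

```bash
cat >> h.py <<'E'
HUB=np.array([.479,.316,.19]);YAW=.24
def rel():
    "TCP in the wheel plane: depth along stand x, u to the right, w up; and the tool-axis matrix for moves in these"
    o=state();v=o['ee_pos']-HUB;A=np.array([[np.cos(YAW),np.sin(YAW),0],[np.sin(YAW),-np.cos(YAW),0],[0,0,1]])
    d=A@v;print('depth,u,w',d,'r',np.hypot(d[1],d[2]),'ang',np.degrees(np.arctan2(d[1],d[2])))
    print('rows: tool xyz per unit depth,u,w\n',A@np.array(o['tcp_rot']))
E
python3 - <<'E'
from h import *
rel()
p=bot.snapshot('wrist');save(p,'w1.png')
for k,v in wheel(p,HUB,YAW).items(): print(k,v)
E
```

```text
5.225 [0.4796 0.3474 0.4065] [-0.1563  0.4985 -0.7036] 3.7116442245138386e-05
[[ 0.2351 -0.7343  0.6368]
 [-0.972  -0.1807  0.1505]
 [ 0.0046 -0.6544 -0.7562]]
depth,u,w [ 0.0081 -0.0304  0.2165] r 0.21859250465608693 ang -7.992660287784463
rows: tool xyz per unit depth,u,w
 [[-0.0026 -0.7562  0.6544]
 [ 1.      0.001   0.0052]
 [ 0.0046 -0.6544 -0.7562]]
```

View pics/w1.png

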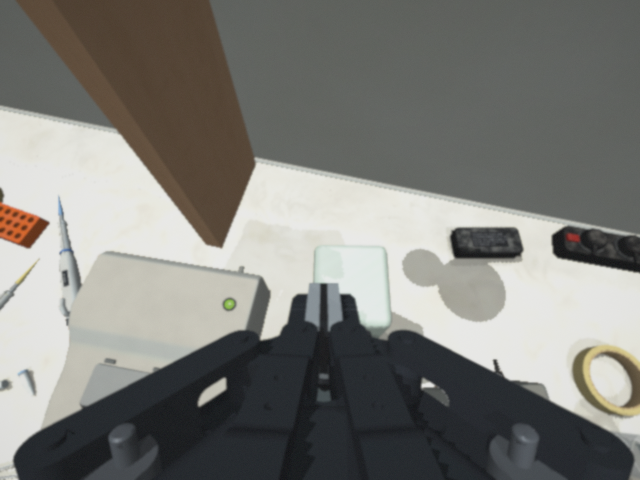

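Wrist view: only the shut fingertips (about 325,290) over the housing top (350,285). The wheel is hidden beneath, so I'll check progress with the fixed cameras. Next I lower into the gap and start the arc.

>>> {"fn": "servo_tool", "kwargs": {
  "increments": "0 0.021 0.022 0 0 0 -1; 0 0.021 0.022 0 0 0 -1; 0 0.021 0.022 0 0 0 -1; 0 0.021 0.022 0 0 0 -1; 0 0 0 0 0 0 -1; 0.013 0 0 0 0 0 -1; 0.013 0 0 0 0 0 -1; 0.013 0 0 0 0 0 -1; 0.012 0.001 0.0015 0 0 0 -1; 0.012 0.002 0.003 0 0 0 -1; 0.012 0.003 0.004 0 0 0 -1"
}}

```text
t: 6.85
ee_pos: [0.5089, 0.266, 0.297]
tcp_rot: [[0.238, -0.754, 0.612], [-0.971, -0.182, 0.154], [-0.005, -0.631, -0.776]]
contact_force: [0.5, -0.3, -0.6]
gripper_width: -0.0001
```

```bash
python3 - <<'E'
from h import *
rel()
a=[]
for c in ['scene','top']:
    p=bot.snapshot(c)
    for k,v in wheel(p,HUB,YAW).items(): print(k,v)
    x,y=proj(p,HUB)[0].astype(int)
    im=cv2.cvtColor(p['image'],cv2.COLOR_RGB2BGR)[max(0,y-90):y+90,max(0,x-110):x+110]; a.append(cv2.resize(im,(400,int(400*im.shape[0]/im.shape[1])),interpolation=cv2.INTER_CUBIC)[:320])
h=min(i.shape[0] for i in a);cv2.imwrite('pics/c2.png',np.hstack([i[:h] for i in a]))
E
```

```text
6.85 [0.5089 0.266  0.297 ] [ 0.5024 -0.3063 -0.6405] -0.00014669867744013473
[[ 0.238  -0.7542  0.6119]
 [-0.9713 -0.1817  0.1537]
 [-0.0048 -0.6309 -0.7758]]
depth,u,w [0.0172 0.0556 0.107 ] r 0.12059812548369796 ang 27.469588436327225
rows: tool xyz per unit depth,u,w
 [[ 0.0003 -0.7758  0.631 ]
 [ 1.     -0.0028 -0.0039]
 [-0.0048 -0.6309 -0.7758]]
hub ([0.484, 0.316, 0.189], 0.86, 126.3, 0.001)
spoke_1_end ([0.463, 0.401, 0.268], 0.72, -48.1, 0.116)
held_vial ([0.47, 0.371, 0.174], 0.53, -106.2, 0.058)
rotator ([0.532, 0.33, 0.008], 0.62, -179.6, 0.182)
hub ([0.398, -0.093, -0.003], 0.56, 117.1, 0.424)
spoke_1_end ([0.46, 0.401, 0.262], 0.98, -50.3, 0.113)
held_vial ([0.471, 0.375, 0.171], 0.49, -107.7, 0.062)
rotator ([0.53, 0.327, 0.003], 0.75, 179.6, 0.187)
```

View pics/c2.png

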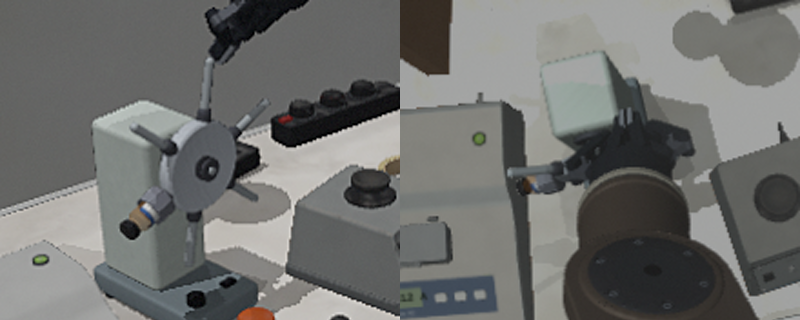

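The wheel hasn't moved. The fingertips (about 215,45 in the left crop) are above and behind spoke 2's end, because the lowering fell short. I'll go back round and lower properly.

>>> {"fn": "servo_tool", "kwargs": {
  "increments": "0 -0.015 -0.018 0 0 0 -1; 0 -0.015 -0.018 0 0 0 -1; -0.03 0 0 0 0 0 -1; -0.03 0 0 0 0 0 -1; -0.028 0 0 0 0 0 -1; 0 0 0 0 0 0 -1; 0 0.014 0.01 0 0 0 -1; 0 0.014 0.01 0 0 0 -1; 0 0.014 0.01 0 0 0 -1; 0 0.014 0.01 0 0 0 -1; 0 0 0 0 0 0 -1"
}}

```text
t: 8.72
ee_pos: [0.4738, 0.3489, 0.2919]
tcp_rot: [[0.249, -0.77, 0.588], [-0.968, -0.192, 0.159], [-0.009, -0.609, -0.793]]
contact_force: [0.0, 0.1, 0.1]
gripper_width: -0.0
```

```bash
python3 - <<'E'
from h import *
rel()
E
```

```text
8.725 [0.4738 0.3489 0.2919] [0.0298 0.1104 0.1195] -3.339885444471918e-05
[[ 0.2494 -0.7696  0.5878]
 [-0.9684 -0.1925  0.1588]
 [-0.0091 -0.6088 -0.7933]]
depth,u,w [ 0.0027 -0.0332  0.1019] r 0.10718613030401021 ang -18.040581018487025
rows: tool xyz per unit depth,u,w
 [[ 0.012  -0.7933  0.6087]
 [ 0.9999  0.004  -0.0145]
 [-0.0091 -0.6088 -0.7933]]
```

>>> {"fn": "servo_tool", "kwargs": {
  "increments": "0 0.009 0.009 0 0 0 -1; 0 0.009 0.009 0 0 0 -1; 0 0 0 0 0 0 -1; 0.013 0 0 0 0 0 -1; 0.013 0 0 0 0 0 -1; 0.013 0 0 0 0 0 -1; 0.013 0 0 0 0 0 -1; 0.013 0 0 0 0 0 -1; 0 0 0 0 0 0 -1"
}}

```text
t: 9.85
ee_pos: [0.4929, 0.2788, 0.2765]
tcp_rot: [[0.253, -0.779, 0.574], [-0.967, -0.196, 0.162], [-0.014, -0.596, -0.803]]
contact_force: [-0.5, 1.3, 1.6]
gripper_width: 0.0003
```

```bash
cat >> h.py <<'E'
def check(view=None):
    rel(); a=[]
    for c in ['scene','top']:
        p=bot.snapshot(c)
        for k,v in wheel(p,HUB,YAW).items(): print(k,v)
        x,y=proj(p,HUB)[0].astype(int)
        im=cv2.cvtColor(p['image'],cv2.COLOR_RGB2BGR)[y-80:y+80,max(0,x-100):max(0,x-100)+200]; a.append(cv2.resize(im,(400,320),interpolation=cv2.INTER_CUBIC))
    if view: cv2.imwrite('pics/'+view,np.hstack(a))
E
python3 -c "
from h import *
check('c3.png')"
```

```text
9.85 [0.4929 0.2788 0.2765] [-0.4609  1.2783  1.5786] 0.0003180832620768559
[[ 0.2535 -0.779   0.5735]
 [-0.9672 -0.1957  0.1617]
 [-0.0138 -0.5957 -0.8031]]
depth,u,w [0.0046 0.0394 0.0865] r 0.09509115150483627 ang 24.50265986063285
rows: tool xyz per unit depth,u,w
 [[ 0.0163 -0.8032  0.5955]
 [ 0.9998  0.0049 -0.0208]
 [-0.0138 -0.5957 -0.8031]]
hub ([0.485, 0.315, 0.191], 0.93, 62.7, 0.003)
spoke_1_end ([0.473, 0.359, 0.298], 0.59, -21.8, 0.117)
held_vial ([0.395, -0.092, 0.003], 0.33, 116.4, 0.42)
rotator ([0.528, 0.332, 0.006], 0.75, -178.8, 0.184)
hub ([0.479, 0.315, 0.19], 0.77, 98.4, 0.001)
spoke_1_end ([0.471, 0.362, 0.291], 0.57, -24.8, 0.112)
held_vial ([0.468, 0.377, 0.198], 0.45, -82.6, 0.062)
rotator ([0.53, 0.33, -0.002], 0.83, -179.6, 0.192)
```

View pics/c3.png

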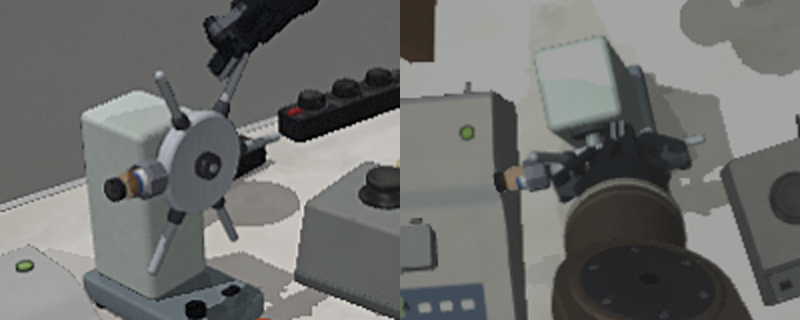

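Spoke 2 is engaged. The wheel turned from −108° to about −83°, and the vial in the left crop (about 130,185) now points level left. I'll continue the arc, tilting the tool flatter so the gripper body stays clear of the spoke behind it.

>>> {"fn": "servo_tool", "kwargs": {
  "increments": "0.014 0.0076 0.0102 0.07 0 0 -1; 0.012 0.0077 0.0092 0.07 0 0 -1; 0.0105 0.0095 0.01 0.07 0 0 -1; 0.0075 0.0117 0.011 0.07 0 0 -1; 0 0 0 0 0 0 -1"
}}

```text
t: 10.98
ee_pos: [0.5141, 0.2309, 0.3195]
tcp_rot: [[0.279, -0.696, 0.661], [-0.96, -0.192, 0.203], [-0.015, -0.692, -0.722]]
contact_force: [-0.7, 0.2, -0.5]
gripper_width: -0.0004
```

```bash
python3 -c "
from h import *
check('c4.png')"
```

```text
10.975 [0.5141 0.2309 0.3195] [-0.7345  0.1533 -0.4682] -0.0004140091452491356
[[ 0.2792 -0.6961  0.6614]
 [-0.9601 -0.192   0.2033]
 [-0.0146 -0.6918 -0.722 ]]
depth,u,w [0.0139 0.091  0.1295] r 0.15825324541487226 ang 35.08804558349149
rows: tool xyz per unit depth,u,w
 [[ 0.043  -0.7218  0.6907]
 [ 0.999   0.021  -0.0403]
 [-0.0146 -0.6918 -0.722 ]]
hub ([0.481, 0.316, 0.188], 0.79, 164.5, 0.002)
spoke_1_end ([0.472, 0.352, 0.302], 0.73, -18.1, 0.118)
held_vial ([0.469, 0.374, 0.204], 0.61, -76.9, 0.06)
rotator ([0.53, 0.33, 0.005], 0.79, -179.5, 0.185)
hub ([0.48, 0.317, 0.191], 0.85, -20.2, 0.001)
spoke_1_end ([0.473, 0.354, 0.296], 0.89, -19.6, 0.113)
held_vial ([0.471, 0.377, 0.2], 0.73, -80.6, 0.062)
rotator ([0.53, 0.325, -0.001], 0.71, 179.1, 0.191)
```

The TCP rose instead of falling and slid off the spoke end, with the wheel now at about −79°. That suggests a joint limit, so I'll check the joints.

```bash
python3 -c "
from h import *
print(bot.get_obs()['joints'],bot.get_obs()['tau'])"
```

```text
[ 0.4233  0.044   2.3099 -1.2416  0.0912  2.922 ] [  0.073  -44.9202 -40.0114  -0.5571  -1.513    0.0002]
```

Joints 5 and 6 sit at their limits, because tilting forward lines the tool up with the forearm. New plan: tilt back nearer to vertical, then push spoke 1 (now −19°) over the top to 60°. The finger goes in the wide gap between spoke 1 and the vial (−79°).

>>> {"fn": "servo_tool", "kwargs": {
  "increments": "0 -0.015 -0.016 -0.05 0 0 -1; 0 -0.015 -0.016 -0.09 0 0 -1; 0 -0.012 -0.014 -0.09 0 0 -1; 0 0 0 -0.09 0 0 -1; 0 0 0 -0.05 0 0 -1; 0 0 0 0 0 0 -1"
}}

```text
t: 12.22
ee_pos: [0.5274, 0.2123, 0.35]
tcp_rot: [[0.235, -0.833, 0.5], [-0.972, -0.217, 0.096], [0.028, -0.509, -0.86]]
contact_force: [-0.1, -0.5, 0.3]
gripper_width: -0.0001
```

```bash
python3 -c "
from h import *
rel();print(bot.get_obs()['joints'])"
```

```text
12.225 [0.5274 0.2123 0.35  ] [-0.0611 -0.5257  0.2629] -0.00012610872498900006
[[ 0.2354 -0.8333  0.5003]
 [-0.9715 -0.2165  0.0964]
 [ 0.028  -0.5087 -0.8605]]
depth,u,w [0.0224 0.1122 0.16  ] r 0.19547618266842554 ang 35.040289831352105
rows: tool xyz per unit depth,u,w
 [[-0.0023 -0.8609  0.5088]
 [ 0.9996  0.0123  0.0253]
 [ 0.028  -0.5087 -0.8605]]
[ 0.3943  0.0418  2.0677 -0.2106  0.5162  1.8757]
```

>>> {"fn": "servo_tool", "kwargs": {
  "increments": "-0.03 0.003 -0.002 -0.05 0 0 -1; -0.03 0.003 -0.002 -0.05 0 0 -1; -0.03 0.003 -0.002 -0.05 0 0 -1; -0.03 0.004 -0.002 -0.03 0 0 -1; -0.03 0.004 -0.002 0 0 0 -1; -0.028 0 0 0 0 0 -1; 0 0 0 0 0 0 -1"
}}

```text
t: 13.1
ee_pos: [0.4638, 0.3832, 0.3431]
tcp_rot: [[0.232, -0.91, 0.345], [-0.972, -0.228, 0.051], [0.032, -0.347, -0.937]]
contact_force: [-0.5, 0.1, -1.0]
gripper_width: -0.0003
```

```bash
python3 -c "
from h import *
rel();print(bot.get_obs()['joints'])"
```

```text
13.1 [0.4638 0.3832 0.3431] [-0.4521  0.0627 -1.0034] -0.00032833307704142683
[[ 0.2318 -0.9096  0.3448]
 [-0.9722 -0.2283  0.0513]
 [ 0.032  -0.3471 -0.9373]]
depth,u,w [ 0.0012 -0.0689  0.1531] r 0.16785783699316664 ang -24.230310994108585
rows: tool xyz per unit depth,u,w
 [[-0.006  -0.9378  0.3471]
 [ 0.9995  0.0055  0.0321]
 [ 0.032  -0.3471 -0.9373]]
[ 0.7592  0.1907  1.8368 -0.2728  0.8373  2.2453]
```

>>> {"fn": "servo_tool", "kwargs": {
  "increments": "0 0.006 0.017 0 0 0 -1; 0 0.006 0.017 0 0 0 -1; 0 0.006 0.017 0 0 0 -1; 0 0.006 0.018 0 0 0 -1; 0 0 0 0 0 0 -1"
}}

```text
t: 13.72
ee_pos: [0.4654, 0.3774, 0.2667]
tcp_rot: [[0.232, -0.909, 0.348], [-0.972, -0.229, 0.05], [0.034, -0.35, -0.936]]
contact_force: [-0.3, -0.2, 0.5]
gripper_width: -0.0001
```

```bash
python3 -c "
from h import *
check('c5.png');print(bot.get_obs()['joints'])"
```

```text
13.725 [0.4654 0.3774 0.2667] [-0.3007 -0.1827  0.4717] -6.450887330947787e-05
[[ 0.2315 -0.9085  0.3478]
 [-0.9722 -0.2285  0.0502]
 [ 0.0339 -0.3498 -0.9362]]
depth,u,w [ 0.0014 -0.0628  0.0767] r 0.09916901158049585 ang -39.30652455420741
rows: tool xyz per unit depth,u,w
 [[-0.0062 -0.9368  0.3498]
 [ 0.9994  0.006   0.0339]
 [ 0.0339 -0.3498 -0.9362]]
hub ([0.484, 0.316, 0.188], 0.63, 133.7, 0.002)
held_vial ([0.468, 0.374, 0.206], 0.82, -75.2, 0.061)
rotator ([0.532, 0.329, 0.004], 0.8, 179.9, 0.186)
hub ([0.481, 0.314, 0.189], 0.82, 117.4, 0.002)
spoke_1_end ([0.472, 0.354, 0.295], 0.74, -20.1, 0.112)
rotator ([0.531, 0.327, 0.0], 0.77, 179.4, 0.19)
[ 0.7514  0.2654  1.9415 -0.3327  0.66    2.3179]
```

View pics/c5.png

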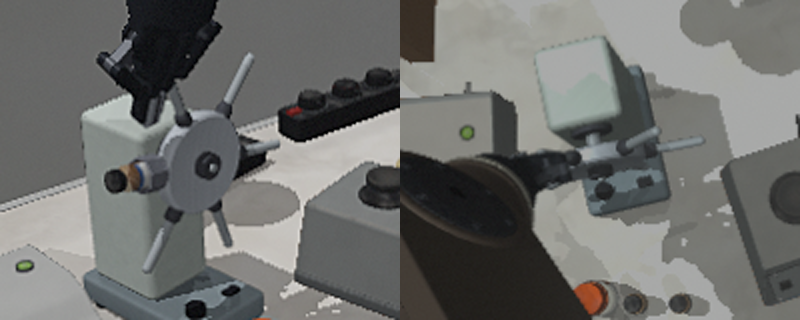

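The finger (about 150,110 in the left crop) is in the gap left of spoke 1, well above the vial (120,180). Pushing right.

>>> {"fn": "servo_tool", "kwargs": {
  "increments": "0.013 0 0 0 0 0 -1; 0.013 0 0 0 0 0 -1; 0.013 0 0 0 0 0 -1; 0.013 0 0 0 0 0 -1; 0.013 0 0 0 0 0 -1; 0.013 0 0 0 0 0 -1; 0 0 0 0 0 0 -1"
}}

```text
t: 15.1
ee_pos: [0.4837, 0.2975, 0.2717]
tcp_rot: [[0.232, -0.908, 0.348], [-0.972, -0.228, 0.053], [0.031, -0.351, -0.936]]
contact_force: [-0.5, -0.1, -0.9]
gripper_width: -0.0002
```

```bash
python3 -c "
from h import *
check('c6.png');print(bot.get_obs()['joints'])"
```

```text
15.1 [0.4837 0.2975 0.2717] [-0.4709 -0.1277 -0.8969] -0.00016429481366150574
[[ 0.232  -0.9082  0.3484]
 [-0.9722 -0.2281  0.0529]
 [ 0.0315 -0.351  -0.9358]]
depth,u,w [0.0001 0.019  0.0817] r 0.08385010617039093 ang 13.125754808004226
rows: tool xyz per unit depth,u,w
 [[-0.0057 -0.9364  0.351 ]
 [ 0.9995  0.0057  0.0315]
 [ 0.0315 -0.351  -0.9358]]
hub ([0.481, 0.315, 0.188], 0.66, 136.9, 0.002)
spoke_1_end ([0.473, 0.348, 0.242], 0.52, -32.0, 0.061)
held_vial ([0.475, 0.346, 0.242], 0.59, -29.8, 0.061)
rotator ([0.53, 0.329, 0.006], 0.69, -179.8, 0.184)
rotator ([0.53, 0.328, 0.001], 0.69, 180.0, 0.189)
[ 0.5957  0.2028  2.0207 -0.2679  0.6074  2.1215]
```

>>> {"fn": "servo_tool", "kwargs": {
  "increments": "0.012 0.001 0.003 0 0 0 -1; 0.011 0.002 0.005 0 0 0 -1; 0.01 0.002 0.006 0 0 0 -1; 0 0 0 0 0 0 -1"
}}

```text
t: 16.1
ee_pos: [0.4916, 0.264, 0.2564]
tcp_rot: [[0.234, -0.908, 0.348], [-0.972, -0.23, 0.054], [0.031, -0.351, -0.936]]
contact_force: [-0.1, 0.6, -0.4]
gripper_width: -0.0001
```

```bash
python3 -c "
from h import *
check('c7.png')"
```

```text
16.1 [0.4916 0.264  0.2564] [-0.1406  0.5772 -0.4005] -8.826600587741158e-05
[[ 0.2336 -0.908   0.3479]
 [-0.9718 -0.2295  0.0536]
 [ 0.0312 -0.3506 -0.936 ]]
depth,u,w [-0.0001  0.0535  0.0664] r 0.08532318173942492 ang 38.86227201243865
rows: tool xyz per unit depth,u,w
 [[-0.0041 -0.9365  0.3507]
 [ 0.9995  0.0071  0.0307]
 [ 0.0312 -0.3506 -0.936 ]]
hub ([0.484, 0.318, 0.187], 0.91, -173.6, 0.003)
spoke_1_end ([0.5, 0.226, 0.257], 0.65, 53.9, 0.114)
held_vial ([0.479, 0.324, 0.25], 0.5, -7.5, 0.06)
rotator ([0.531, 0.33, 0.004], 0.65, -179.7, 0.186)
held_vial ([0.482, 0.326, 0.25], 0.54, -8.8, 0.06)
rotator ([0.528, 0.329, -0.004], 0.91, -179.8, 0.194)
```

View pics/c7.png

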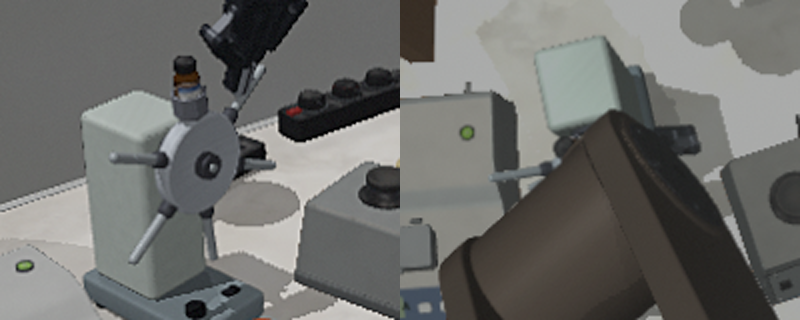

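The vial is nearly up (cap at about 185,65 in the left crop) at roughly −7°. One small nudge, then measure.

>>> {"fn": "servo_tool", "kwargs": {
  "increments": "0.006 0.002 0.006 0 0 0 -1; 0 0 0 0 0 0 -1"
}}

```text
t: 16.85
ee_pos: [0.4933, 0.2593, 0.2506]
tcp_rot: [[0.236, -0.907, 0.349], [-0.971, -0.231, 0.055], [0.031, -0.352, -0.936]]
contact_force: [-0.5, -0.0, 0.1]
gripper_width: 0.0001
```

```bash
python3 -c "
from h import *
check();
for i in range(2):
  p=bot.snapshot('scene'); print({k:v[2] for k,v in wheel(p,HUB,YAW).items()})"
```

```text
16.85 [0.4933 0.2593 0.2506] [-0.5322 -0.0391  0.1258] 0.00011704771389225405
[[ 0.2357 -0.9071  0.3488]
 [-0.9713 -0.2312  0.0551]
 [ 0.0307 -0.3518 -0.9356]]
depth,u,w [0.0004 0.0584 0.0606] r 0.08421242512253199 ang 43.94282768686953
rows: tool xyz per unit depth,u,w
 [[-0.002  -0.936   0.3519]
 [ 0.9995  0.009   0.0294]
 [ 0.0307 -0.3518 -0.9356]]
hub ([0.481, 0.317, 0.188], 0.77, -174.4, 0.002)
spoke_1_end ([0.501, 0.222, 0.251], 0.78, 57.7, 0.114)
held_vial ([0.478, 0.318, 0.253], 0.76, -1.5, 0.063)
rotator ([0.528, 0.329, 0.004], 0.67, -179.6, 0.186)
spoke_1_end ([0.572, -0.07, -0.001], 0.68, 115.7, 0.44)
held_vial ([0.482, 0.322, 0.25], 0.47, -5.2, 0.06)
rotator ([0.531, 0.329, -0.001], 0.57, -180.0, 0.191)
{'hub': -80.6, 'spoke_1_end': 56.7, 'held_vial': -3.5, 'rotator': -179.7}
{'hub': 139.5, 'spoke_1_end': 58.0, 'held_vial': 56.8, 'rotator': -179.3}
```

>>> {"fn": "servo_tool", "kwargs": {
  "increments": "0.003 0.001 0.003 0 0 0 -1; 0 0 0 0 0 0 -1; -0.003 -0.001 -0.003 0 0 0 -1; 0 0 -0.03 0 0 0 -1; 0 0 -0.04 0 0 0 -1; 0 0 -0.04 0 0 0 -1; 0.04 0 -0.03 0 0 0 -1; 0.05 0 0 0 0 0 -1; 0.05 0 0 0 0 0 -1; 0.05 0 0 0 0 0 -1; 0.05 0 0 0 0 0 -1; 0.05 0 0 0 0 0 -1; 0 0 0 0 0 0 -1"
}}

```text
t: 19.48
ee_pos: [0.5137, -0.0362, 0.3995]
tcp_rot: [[0.24, -0.904, 0.355], [-0.97, -0.235, 0.057], [0.032, -0.358, -0.933]]
contact_force: [-0.4, -0.3, 0.5]
gripper_width: -0.0001
```

```bash
python3 - <<'E'
from h import *
check('c8.png')
for i in range(2):
  for c in ['scene','top']:
    p=bot.snapshot(c); print(c,{k:(v[0],v[2]) for k,v in wheel(p,HUB,YAW).items() if k!='rotator'})
for n in ['vial_a','bottle_small','bottle_tall','beaker','tape_roll']: print(n,[np.round(d['at'],3).tolist() for d in bot.tip_of(p,n)][:2])
E
```

```text
19.475 [ 0.5137 -0.0362  0.3995] [-0.3547 -0.2584  0.4556] -0.00011001867026108104
[[ 0.2398 -0.9038  0.3546]
 [-0.9703 -0.2353  0.0567]
 [ 0.0322 -0.3576 -0.9333]]
depth,u,w [-0.05    0.3504  0.2095] r 0.408258013889236 ang 59.12143601203648
rows: tool xyz per unit depth,u,w
 [[ 0.0023 -0.9338  0.3579]
 [ 0.9995  0.0137  0.0292]
 [ 0.0322 -0.3576 -0.9333]]
hub ([0.481, 0.316, 0.188], 0.6, 165.4, 0.002)
spoke_1_end ([0.504, 0.219, 0.247], 0.94, 60.3, 0.116)
held_vial ([0.479, 0.319, 0.251], 0.51, -2.8, 0.061)
rotator ([0.53, 0.331, 0.004], 0.88, -179.2, 0.186)
hub ([0.478, 0.316, 0.19], 0.89, -46.2, 0.0)
spoke_1_end ([0.501, 0.221, 0.239], 0.91, 63.3, 0.109)
held_vial ([0.482, 0.319, 0.249], 0.7, -2.1, 0.059)
rotator ([0.53, 0.327, -0.001], 0.85, 179.7, 0.191)
scene {'hub': ([0.478, -0.075, -0.003], 116.9), 'spoke_1_end': ([0.501, 0.218, 0.245], 61.3), 'held_vial': ([0.48, 0.319, 0.251], -2.7)}
top {'hub': ([0.48, 0.316, 0.192], 17.5), 'held_vial': ([0.481, 0.319, 0.25], -2.7)}
scene {'hub': ([0.484, 0.317, 0.188], -179.9), 'spoke_1_end': ([0.502, 0.22, 0.245], 60.7), 'held_vial': ([0.48, 0.32, 0.252], -3.5)}
top {'hub': ([0.481, 0.315, 0.193], 20.1), 'spoke_1_end': ([0.501, 0.218, 0.242], 62.6), 'held_vial': ([0.485, 0.32, 0.249], -2.5)}
vial_a [[0.33, 0.308, -0.002], [0.332, 0.256, 0.002]]
bottle_small [[0.338, 0.349, 0.002], [0.334, 0.255, 0.0]]
bottle_tall [[0.401, -0.093, -0.003]]
beaker [[0.48, -0.07, 0.008]]
tape_roll [[0.574, -0.07, -0.002]]
```

View pics/c8.png

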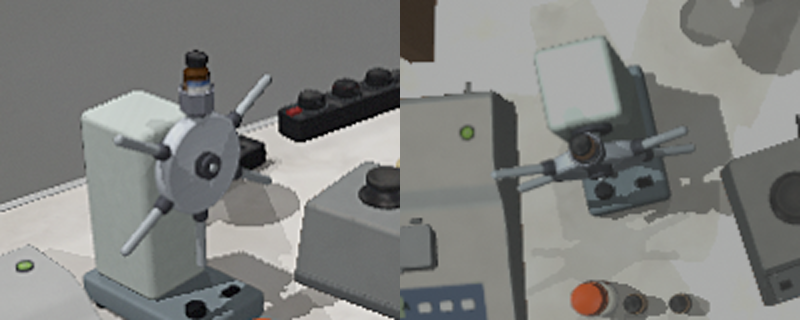

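The vial stands upright. Spoke 1 reads about 61° (wheel +1°) and the vial origin about −2.7°, both inside 7°. The bystanders and rotator are where they started, and the hand is well clear.

```bash
python3 -c "
from h import *
print(bot.hand_in())"
```

```text
the job is handed in; nothing more can be done
None
```

The vial now stands upright, cap on top, and the job is handed in; the hand-in gives no verdict. I turned the wheel clockwise from about −108°, pushing spoke 2 to about −79° and then spoke 1 to upright. I then drew the hand clear, finishing at about 19.5 s of the 61 s allowed.

- **Failed moves:** The first push passed above spoke 2's end without moving the wheel. Later the finger slid off spoke 2 when joints 5 and 6 reached their limits. Neither knocked anything.
- **Vial angle:** The two measures disagree slightly. The vial's own position gives −2 to −3.5°, and spoke 1 gives 0 to +3°. Both are inside the 7° limit, and the final picture shows the vial upright.
- **Rotator and bystanders:** All read within about 7 mm of where they started, roughly the cameras' accuracy.
- **Contact:** Force readings taken after each move peaked at about 2 N, on the pushed spoke. At the end only sensor noise was left.

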